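# Roll a mailing tube onto the scan mat

## Robot

A 6-joint arm with a two-finger parallel gripper is mounted at the origin on the work surface. World frame = base frame: x ahead of the robot, y to its left, z up, the work surface at z = 0. Lengths are in m, angles in rad, forces in N, time in s.
With the tool pointing down it reaches from about 0.35 to 0.975 m from the base axis. Payload 4.9 kg.
Tool frame: the origin (TCP) lies midway between the tips of the shut fingers; the grasp point (between the pads) lies 19 mm behind it; z points along the fingers, y is the line along which they close (so a half turn about z gives the same grasp; the last joint's range is limited). The gripper opens to 85 mm and grips with 20 to 120 N. Pads are 22 mm wide; open, the fingers measure 114 mm over their backs; the gripper's body (76 mm by 85 mm) begins 54 mm behind the grasp point. The pads swing forward as they close: fully open they stand 13 mm farther back than shut.
Start: joints at [1.18, 0.053, 1.613, -0, 1.476, -0.119], TCP at [0.168, 0.602, 0.231] pointing down, gripper open.
Joint ranges: [-3.01, 3.01], [-1.01, 2.22], [0.06, 2.58], [-1.02, 4.17], [0.09, 2.62], [-3.14, 3.14]. Speed limits (rad/s): [2.57, 2.57, 3.14, 3.14, 3.14, 3.14].

## Interface

Orientations are given as a unit quaternion [w, x, y, z].
In Python, from plant import state, grab_frame, camera_info, job_done, spot_in, masks_of, pinpoint gives the robot as it stands.
- The arm moves only by the shell command python3 -m handwheel 'ROWS' [OPENING]. ROWS is JSON, a list that holds one entry, the list of rows, each a list of 6 numbers: the shift along the world's x, y, z in m, then the turn, a rotation vector about the world's x, y, z in degrees. In form: [[[tx, ty, tz, ax, ay, az], ...]]. A call has 1 to 20 rows; each row shifts and turns the commanded pose from where the row before left it; what a row does not reach is not made up. A row lasts 1/12 s, in which the tool goes at most 41.7 mm and 7.16 degrees, less where a joint would pass 70% of its speed; a pose out of reach is approached as far as the arm can. A call is refused whole if a number of a shift passes 0.0417 or a number of a turn 7.16, either way. A call with a gripper value outside its range is refused whole. OPENING is the opening, from 0 (shut) to 1 (fully open), set as the call begins (- or left out, the last holds). The fingers move at their own pace and stop on an object; the grip force is fixed at half the most. Time passes only in rows, so rows that do not move let the fingers close. It gives the time, the measured TCP pose, the force, the opening and the grip force at its end, in the units of the state.
- state(): the state, without advancing time (a new reading comes with each control period).
- grab_frame(name): name is "side" or "top"; returns (picture, depth): 400x640x3 uint8, blue, green, red; 400x640 float32, m along the optical axis (not along the pixel's ray), 0 where there is no reading.
- camera_info(name): a dict with "fx", "fy", "cx", "cy" (pixels), "distortion" ([k1, k2, p1, p2, k3] as OpenCV has them; the pictures are not rectified), "T" (4x4, takes a point from camera to world coordinates). Camera axes: x right, y up, looking along -z (the intrinsics and any distortion apply to the point x, -y, -z); pixel columns grow to the right and rows downward; lengths in m; the calibration is good to about 2 mm. A picture is of the moment at which its call begins. camera_info takes no time and is no camera call.
- job_done(): hands the job in; it is judged then, once.
Trained networks look in the newest picture that a camera, given by its name, has taken for a name from the list of things; names that differ only in an ending like _2 or _b are one class to them, and where a whole thing is asked for, a point or a joint stands for the part that bears it (a point fixed in the world has none). Each returns a list of dicts, best first, with "conf" (0 to 1); they miss things now and then, are a little off and sometimes report something else, mostly with a low value. They report only what shows in the picture. A call takes as long as a camera call.
- spot_in(camera, thing): "box" ([left, top, width, height] in pixels, round what is visible of it).
- masks_of(camera, thing): "region" (400x640 bool, what is visible of it) and "box" ([left, top, width, height] in pixels, round what is visible of it).
- pinpoint(camera, thing): "position" ([column, row] in pixels: a listed point, or the origin of a listed thing).
The state is a dict: "time": time; "joint_pos": joint angles; "joint_vel": joint speeds; "joint_efforts": joint torques, N m; "tool_pos": TCP position; "tool_rot": TCP orientation; "contact_force": force on the tool from outside, world axes, zero at the start; "ft_torque": the same for the moment, N m; "gripper_width": opening from 0.0 (shut) to 1.0 (fully open); "grasp_force": force on a finger pad.
Only numpy, scipy, OpenCV 4.12 (cv2) and the standard library are available. Lean on these libraries where they do the work, as an engineer would, in place of code of your own. Each camera call takes 0.05 s, during which the arm holds its last target. There are 200 camera calls.

## Task

Roll the mailing tube sideways across the packing bench by pushing along its top with the fingertips, and bring it to a stop lying squarely on the dark scan mat, so that from above neither its sides nor its ends stick out past the mat's edges. Push only from above, never from the side; do not grip or lift the tube; leave everything else on the bench where it is, and take the hand away at the end.

Things in the scene. Friction and masses are not known exactly. Their poses are not given: they have to be found in the camera images.
- tube: mailing tube: closed cardboard cylinder lying on the bench, 90 mm diameter, 240 mm long, 0.25-0.5 kg, white end caps. Origin at its centre, 45 mm above the bench; x along the tube; y and z turn as it rolls. Rolls straight; its centre goes half as far as a fingertip pushing along its top. Let go at 0.1 m/s it coasts 10 to 30 mm and stops; at rest it stays.
- mat: scan mat: dark rubber rectangle 300 x 120 mm, level with the bench top (no step). Origin at its centre on the bench surface, z up, x along its 300 mm side. Its centre lies 100 to 160 mm sideways from the tube's, to left or right; long side parallel to the tube within about 3 degrees, ends centred on the tube's within about 15 mm.
- tape: bystander: roll of clear packing tape lying flat, 100 mm across, 48 mm high, beyond one long side of the tube or mat, 50 mm or more away. Origin at the centre of its underside. Not to be moved.
- carton: bystander: small cardboard box 110 by 75 by 60 mm high, beyond the other side, 35 mm or more away. Origin at the centre of its underside. Not to be moved.
- stapler: bystander: black stapler 130 mm long, 35 mm wide, 50 mm high, on the robot's side of the tube and mat. Origin at the centre of its underside. Not to be moved.
- coil: bystander: small roll of white labels lying flat, 60 mm across, 30 mm high, at the near left, on the robot's side. Origin at the centre of its underside. Not to be moved.
- marker: bystander: stout white marker standing on its end, 26 mm across, 90 mm high, at the near right, on the robot's side. Origin at the centre of its underside. Not to be moved.

How it is judged:
On the way, in this order (a step that is already met when the one before it is completed fails the run):
1. the fingertips press on top of the tube (contact force between the fingers and tube above 0.5 N and height (world z) of the grasp point above 0.085 m), for 0.05 s.
2. the tube has rolled (not slid) at least a fifth of a turn from its start (angle between tube's own z axis and vertical above 1.25 rad), for 0.1 s.
At the end, for the whole second after the job is handed in: The tube rests on the bench, still (under 8 mm/s), its centre within 18 mm of the mat's long centre line and 35 mm of its middle along it, parallel to the mat within 0.15 rad (y of tube in the frame of mat between -0.018 and 0.018 m and x of tube in the frame of mat between -0.035 and 0.035 m and angle between the x axis of tube and the x axis of mat, either way round below 0.15 rad and height (world z) of tube between 0.042 and 0.048 m and linear speed of tube below 0.008 m/s); the robot touches nothing.
It fails at once if the tube is lifted or tipped off the bench (height (world z) of tube above 0.057 m or angle between tube's own x axis and vertical below 1.4 rad).
It fails at once if the tube is pushed from its side or straddled: the hand touches it with the grasp point lower than 78 mm over the bench (the tube's top is at 90 mm) (contact force between the arm and tube above 0.5 N and height (world z) of the grasp point below 0.078 m).
It fails at once if a bystander is moved more than 20 mm (distance of any of tape, carton, stapler, coil, marker from where it was at the start of the episode above 0.02 m).
It also fails if it takes over 61 s, if anything falls off the work surface, if the arm or the gripper's body presses on something with over 40 N, if the wrist force passes 120 N, or if a joint passes its speed limit or range.

## Working session

There is one attempt and no reset: what is moved stays moved. The work goes in short steps, Python scripts to look and compute and a shell command to move; the robot and the scene stay as the last step left them, time stands still between calls to the robot, and variables do not carry over. Pictures are saved under pics/ and viewed, at most 10 in all, crops included, and the job is handed in when it is done.

```bash
mkdir -p pics; cat > h.py <<'E'
import numpy as np, cv2
from plant import *
def world(cam, uv, z=None, d=None):
    c=camera_info(cam); K=np.array([[c["fx"],0,c["cx"]],[0,c["fy"],c["cy"]],[0,0,1.]])
    p=cv2.undistortPoints(np.array(uv,float).reshape(-1,1,2),K,np.array(c["distortion"],float))[:,0]
    r=np.c_[p[:,0],-p[:,1],-np.ones(len(p))]; T=np.array(c["T"])
    if d is not None: return (r*np.asarray(d).reshape(-1,1))@T[:3,:3].T+T[:3,3]
    w=r@T[:3,:3].T; return T[:3,3]+w*((z-T[2,3])/w[:,2])[:,None]
def cloud(cam, m, depth):
    v,u=np.nonzero(m&(depth>0)); return world(cam,np.c_[u,v],d=depth[v,u])
def rect(P):
    (c,s,a)=cv2.minAreaRect((P[:,:2]*1000).astype(np.float32)); return np.round(c,1),np.round(s,1),round(a,1)
E
python3 - <<'E'
from h import *
ims=[]
for cam in("top","side"):
    im,d=grab_frame(cam); cv2.imwrite(f"pics/{cam}0.png",im)
    for t in("tube","mat","tape","carton","stapler","coil","marker"):
        for m in masks_of(cam,t)[:1]:
            P=cloud(cam,m["region"],d)
            print(cam,t,round(m["conf"],2),m["box"],len(P), *(rect(P) if len(P)>5 else ()), "z",np.round(np.percentile(P[:,2],[5,50,95]),3) if len(P) else "")
s=state();print(s["time"],s["tool_pos"],s["tool_rot"],s["contact_force"],s["gripper_width"])
E
```

```text
top tube 0.83 [278.6, 119.2, 39.7, 112.1] 4419 [558.7  50.7] [258.6  95.4] 2.5 z [0.06  0.083 0.09 ]
top mat 0.79 [330.5, 123.0, 55.4, 129.1] 6600 [542.6 -90.9] [302.7 122.9] 2.0 z [-0.004 -0.     0.003]
top tape 0.6 [198.0, 148.2, 44.5, 45.0] 897 [565.8 223.8] [97.2 97.9] 61.5 z [0.013 0.046 0.049]
top carton 0.86 [414.2, 159.4, 41.3, 52.5] 1941 [ 545.1 -268.8] [115.6  96.7] 8.7 z [0.021 0.059 0.062]
top stapler 0.56 [298.4, 255.4, 53.6, 20.4] 917 [354.  -12.9] [129.4  34.9] 88.5 z [0.009 0.042 0.047]
top coil 0.74 [228.0, 244.1, 26.9, 26.6] 490 [364.7 173.3] [56.1 64.1] 46.7 z [0.008 0.028 0.032]
top marker 0.44 [400.4, 253.1, 21.3, 13.7] 179 [ 380.  -202.7] [22.2 22.5] 38.7 z [0.011 0.072 0.09 ]
side tube 0.88 [248.0, 172.4, 122.3, 71.3] 4840 [ 5.811e+02 -2.000e-01] [303.5 194.8] 1.4 z [0.026 0.072 0.091]
side mat 0.72 [284.7, 174.6, 115.2, 45.3] 1720 [543.6 -89.8] [304.7 125.2] 2.4 z [0.    0.002 0.003]
side tape 0.88 [229.4, 238.8, 55.2, 56.5] 2383 [584.9 200.9] [ 96.2 164.2] 38.9 z [0.005 0.034 0.049]
side carton 0.67 [338.7, 137.9, 46.8, 35.8] 1295 [ 541.4 -261.8] [110.   81.3] 5.4 z [0.007 0.048 0.062]
side stapler 0.74 [386.6, 200.9, 36.4, 50.0] 932 [359.1 -29.9] [166.1  47.8] 89.1 z [0.007 0.04  0.048]
side coil 0.92 [353.7, 264.7, 35.7, 38.0] 1072 [365.6 158.1] [91.6 58. ] 86.9 z [0.003 0.029 0.031]
side marker 0.58 [414.2, 154.5, 12.2, 32.5] 325 [ 384.  -240.9] [ 25.9 101.2] 10.7 z [0.008 0.049 0.091]
0.8 [0.16777302 0.60204151 0.2313246 ] [1.18696558e-05 1.35467584e-01 9.90781779e-01 1.68043195e-05] [0.29596692 0.9328119  0.44603839] 1.0012956990889537
```

View pics/top0.png

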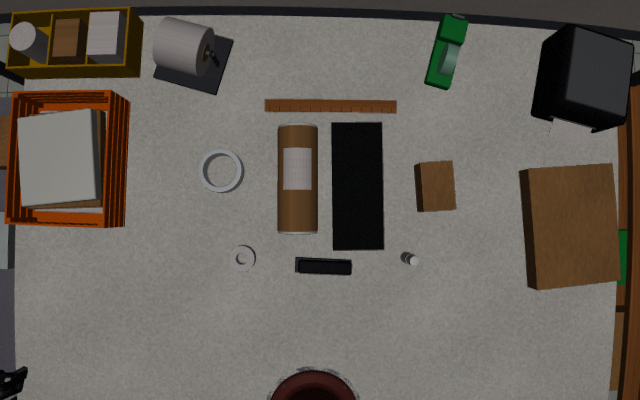

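The top view shows the tube at about (297,178) lying along world x. The mat is at (357,186) toward −y, the carton at (436,186) and the tape at (220,170). I'll fit the tube axis and mat line more precisely.

```bash
cat >> h.py <<'E'
from scipy.optimize import least_squares
def tube(show=True):
    im,d=grab_frame("top"); m=masks_of("top","tube")
    if not m: print("no tube"); return
    r=cv2.erode(m[0]["region"].astype(np.uint8),np.ones((3,3)))>0
    P=cloud("top",r,d); P=P[(P[:,2]>.05)&(P[:,2]<.1)]
    x0=(np.percentile(P[:,0],1)+np.percentile(P[:,0],99))/2
    f=lambda p: np.hypot((P[:,1]-p[0]-p[1]*(P[:,0]-x0))*np.cos(np.arctan(p[1])),P[:,2]-p[2])-.045
    s=least_squares(f,[np.median(P[:,1]),0,.045],loss="soft_l1",f_scale=.002)
    print("tube conf",round(m[0]["conf"],2),"x0",x0.round(4),"y,slope,z",s.x.round(4),"rms",np.sqrt((f(s.x)**2).mean()).round(4),"xrange",np.percentile(P[:,0],[1,99]).round(3))
    return x0,s.x
E
python3 - <<'E'
from h import *
tube()
m=masks_of("top","mat")[0]["region"].astype(np.uint8)
c=max(cv2.findContours(m,0,2)[0],key=cv2.contourArea)[:,0]
W=world("top",c,z=0.); print(rect(W)); print(cv2.boxPoints(cv2.minAreaRect((W[:,:2]*1000).astype(np.float32))).round())
E
```

```text
tube conf 0.63 x0 0.5495 y,slope,z [0.0498 0.0244 0.0438] rms 0.0015 xrange [0.434 0.664]
(array([542.6, -89.8]), array([300.7, 120.5]), 2.4)
[[ 390.  -36.]
 [ 395. -156.]
 [ 695. -144.]
 [ 690.  -23.]]
```

```bash
python3 -m handwheel '[[[0.0225,-0.0319,-0.005,0,0,6],[0.0225,-0.0319,-0.005,0,0,6],[0.0225,-0.0319,-0.005,0,0,5],[0.0225,-0.0319,-0.005,0,0,0],[0.0225,-0.0319,-0.005,0,0,0],[0.0225,-0.0319,-0.005,0,0,0],[0.0225,-0.0319,-0.005,0,0,0],[0.0225,-0.0319,-0.005,0,0,0],[0.0225,-0.0319,-0.005,0,0,0],[0.0225,-0.0319,-0.005,0,0,0],[0.0225,-0.0319,-0.005,0,0,0],[0.0225,-0.0319,-0.005,0,0,0],[0.0225,-0.0319,-0.005,0,0,0],[0.0225,-0.0319,-0.005,0,0,0],[0.0225,-0.0319,-0.005,0,0,0],[0.0225,-0.0319,-0.005,0,0,0],[0.0225,-0.0319,-0.005,0,0,0],[0,0,0,0,0,0],[0,0,0,0,0,0]]]' 0
```

```text
time: 2.53
tool_pos: [0.5509, 0.058, 0.1459]
tool_rot: [-0.0, -0.011, 1.0, 0.0]
contact_force: [-0.7, 0.5, -0.4]
gripper_width: -0.004
grasp_force: 0.0
```

```bash
python3 -m handwheel '[[[0,0,-0.015,0,0,0],[0,0,-0.015,0,0,0],[0,0,-0.015,0,0,0],[0,0,-0.006,0,0,0],[0,0,-0.004,0,0,0],[0,0,-0.002,0,0,0],[0,0,-0.001,0,0,0],[0,0,0,0,0,0]]]' 0; python3 -c "
from h import *
tube(); im,_=grab_frame('side'); cv2.imwrite('pics/s1.png',cv2.resize(im[110:310,190:430],None,fx=3,fy=3))"
```

```text
time: 3.2
tool_pos: [0.5505, 0.0603, 0.0898]
tool_rot: [0.0, -0.013, 1.0, 0.0]
contact_force: [-0.0, 0.5, 1.8]
gripper_width: 0.001
grasp_force: 0.6
tube conf 0.88 x0 0.5619 y,slope,z [0.0497 0.0229 0.0435] rms 0.0015 xrange [0.457 0.666]
```

View pics/s1.png

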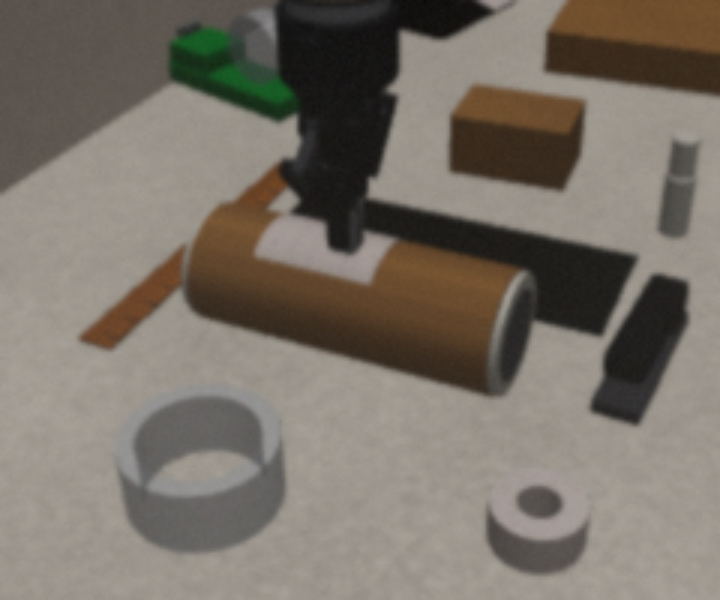

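The fingertips rest on top of the tube, on the label at about (345,240) in the crop, with light contact force. First trial stroke:

```bash
python3 -m handwheel '[[[0,0,-0.002,0,0,0],[0,0,-0.001,0,0,0],[0,-0.003,0,0,0,0],[0,-0.006,0,0,0,0],[0,-0.006,0,0,0,0],[0,-0.006,0,0,0,0],[0,-0.006,0,0,0,0],[0,-0.006,0,0,0,0],[0,-0.006,0,0,0,0],[0,-0.005,0,0,0,0],[0,-0.002,0,0,0,0],[0,0,0,0,0,0]]]' 0; python3 -c "
from h import *
tube()"
```

```text
time: 4.35
tool_pos: [0.5522, 0.0126, 0.0891]
tool_rot: [0.002, -0.012, 1.0, -0.001]
contact_force: [-5.0, -2.2, 13.8]
gripper_width: 0.001
grasp_force: 7.1
tube conf 0.7 x0 0.5624 y,slope,z [0.0258 0.0221 0.0435] rms 0.0015 xrange [0.458 0.667]
```

Pure rolling, as expected: the tip moved 48 mm and the tube 24 mm. Now repeated strokes.

```bash
python3 -m handwheel '[[[0,0,0.006,0,0,0],[0,0,0.006,0,0,0],[0,0.014,0.002,0,0,0],[0,0.014,0,0,0,0],[0,0,0,0,0,0],[0,0,-0.006,0,0,0],[0,0,-0.005,0,0,0],[0,0,-0.003,0,0,0],[0,-0.004,0,0,0,0],[0,-0.007,0,0,0,0],[0,-0.008,0,0,0,0],[0,-0.008,0,0,0,0],[0,-0.008,0,0,0,0],[0,-0.008,0,0,0,0],[0,-0.007,0,0,0,0],[0,-0.004,0,0,0,0],[0,-0.002,0,0,0,0],[0,0,0,0,0,0]]]' 0; python3 -c "
from h import *
tube()"
```

```text
time: 5.95
tool_pos: [0.5522, -0.0164, 0.0889]
tool_rot: [0.002, -0.012, 1.0, -0.001]
contact_force: [-5.0, -0.8, 17.6]
gripper_width: -0.002
grasp_force: 8.3
tube conf 0.98 x0 0.5641 y,slope,z [-0.0027  0.0225  0.0436] rms 0.0014 xrange [0.461 0.668]
```

```bash
python3 -m handwheel '[[[0,0,0.006,0,0,0],[0,0,0.006,0,0,0],[0,0.014,0.002,0,0,0],[0,0.014,0,0,0,0],[0,0,0,0,0,0],[0,0,-0.006,0,0,0],[0,0,-0.005,0,0,0],[0,0,-0.003,0,0,0],[0,-0.004,0,0,0,0],[0,-0.007,0,0,0,0],[0,-0.008,0,0,0,0],[0,-0.008,0,0,0,0],[0,-0.008,0,0,0,0],[0,-0.008,0,0,0,0],[0,-0.007,0,0,0,0],[0,-0.005,0,0,0,0],[0,-0.002,0,0,0,0],[0,0,0,0,0,0]]]' 0; python3 -c "
from h import *
tube()"
```

```text
time: 7.55
tool_pos: [0.552, -0.0458, 0.0888]
tool_rot: [0.002, -0.012, 1.0, -0.001]
contact_force: [-5.3, -1.8, 16.5]
gripper_width: 0.002
grasp_force: 8.6
tube conf 0.81 x0 0.5661 y,slope,z [-0.0316  0.0224  0.0437] rms 0.0016 xrange [0.464 0.669]
```

```bash
python3 -m handwheel '[[[0,0,0.006,0,0,0],[0,0,0.006,0,0,0],[0,0.014,0.002,0,0,0],[0,0.014,0,0,0,0],[0,0,0,0,0,0],[0,0,-0.006,0,0,0],[0,0,-0.005,0,0,0],[0,0,-0.003,0,0,0],[0,-0.004,0,0,0,0],[0,-0.007,0,0,0,0],[0,-0.008,0,0,0,0],[0,-0.008,0,0,0,0],[0,-0.008,0,0,0,0],[0,-0.008,0,0,0,0],[0,-0.007,0,0,0,0],[0,-0.005,0,0,0,0],[0,-0.002,0,0,0,0],[0,0,0,0,0,0]]]' 0; python3 -c "
from h import *
tube()"
```

```text
time: 9.15
tool_pos: [0.5519, -0.0749, 0.0887]
tool_rot: [0.001, -0.012, 1.0, -0.002]
contact_force: [-4.9, -1.9, 16.5]
gripper_width: 0.001
grasp_force: 8.3
tube conf 0.79 x0 0.5686 y,slope,z [-0.0602  0.0228  0.0436] rms 0.0015 xrange [0.467 0.67 ]
```

```bash
python3 -m handwheel '[[[0,0,0.006,0,0,0],[0,0,0.006,0,0,0],[0,0.014,0.002,0,0,0],[0,0.014,0,0,0,0],[0,0,0,0,0,0],[0,0,-0.006,0,0,0],[0,0,-0.005,0,0,0],[0,0,-0.003,0,0,0],[0,-0.004,0,0,0,0],[0,-0.007,0,0,0,0],[0,-0.008,0,0,0,0],[0,-0.008,0,0,0,0],[0,-0.008,0,0,0,0],[0,-0.008,0,0,0,0],[0,-0.007,0,0,0,0],[0,-0.005,0,0,0,0],[0,-0.002,0,0,0,0],[0,0,0,0,0,0],[0,0,0,0,0,0]]]' 0
python3 -m handwheel '[[[0,0,0.004,0,0,0],[0,0,0.01,0,0,0],[0,0,0.03,0,0,0],[0,0,0.03,0,0,0],[0,0.03,0.02,0,0,0],[0,0.04,0,0,0,0],[0,0.04,0,0,0,0],[0,0.04,0,0,0,0],[0,0.04,0,0,0,0],[0,0.02,0,0,0,0],[0,0,0,0,0,0],[0,0,0,0,0,0]]]' 0
python3 -c "
from h import *
tube(); im,_=grab_frame('top'); cv2.imwrite('pics/t2.png',cv2.resize(im[100:290,190:460],None,fx=2.8,fy=2.8))
for t in ('tape','carton','stapler','coil','marker','mat'): print(t,[(np.round(m['box'],1)) for m in spot_in('top',t)[:1]])"
```

```text
time: 10.83
tool_pos: [0.5519, -0.1031, 0.0888]
tool_rot: [0.001, -0.012, 1.0, -0.002]
contact_force: [-6.0, -2.0, 16.3]
gripper_width: -0.001
grasp_force: 8.5
time: 11.83
tool_pos: [0.5497, 0.1096, 0.1785]
tool_rot: [-0.001, -0.014, 1.0, -0.0]
contact_force: [-0.3, 0.0, 0.0]
gripper_width: 0.002
grasp_force: 0.0
tube conf 0.95 x0 0.5522 y,slope,z [-0.0885  0.0235  0.0438] rms 0.0014 xrange [0.437 0.668]
tape [array([219.1, 179.9,  21.7,  13. ])]
carton [array([413. , 159.7,  44.4,  48.5])]
stapler [array([297.3, 255.7,  53.2,  19.6])]
coil []
marker [array([398. , 251.8,  21.7,  14.2])]
mat [array([329.6, 120.8,  56.5, 131.1])]
```

View pics/t2.png

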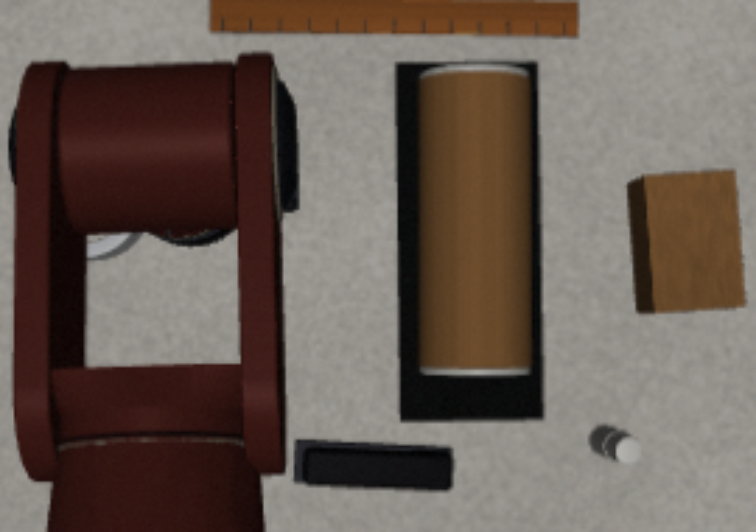

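The tube (crop centre 475,220) lies inside the dark mat (397–543, 62–420). It is within about 1 mm of the mat's centre line and about 10 mm off along it. The arm is well clear and the visible bystanders haven't moved.

```bash
python3 -c "
from h import *
tube(); print(state()['contact_force']); print(job_done())"
```

```text
tube conf 0.6 x0 0.5524 y,slope,z [-0.0885  0.0229  0.0438] rms 0.0015 xrange [0.439 0.666]
[ 0.13538095  0.25748408 -0.64909284]
the job is handed in; nothing more can be done
None
```

I rolled the tube onto the scan mat in five strokes from above; it lies at rest about 1 mm off the mat's centre line and 10 mm off its middle lengthwise, the hand is clear, and the job is handed in. The call returned no verdict, and the arm hid the coil and most of the tape in the last top picture, so I couldn't recheck those two.

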